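# Sort the weighing things into their holders

### The arm

A 6-joint arm with a two-finger parallel gripper is mounted at the origin on a cart in front of the work surface, level with it; the furniture and walls round the work are solid. World frame = base frame: x ahead of the robot, y to its left, z up, the work surface at z = 0. Lengths are in m, angles in rad, forces in N, time in s.
With the tool pointing down it reaches from about 0.25 to 0.8 m from the base axis. Payload 3.9 kg.
Tool frame: the origin (TCP) lies on the mounting face of the last link; the fingertips stand 173 mm ahead of it and the grasp point (between the pads) lies 155 mm ahead of it; x points along the fingers, y is the direction in which the jaws open and shut, and the axes are right-handed (so a half turn about x gives the same grasp; the last joint's range is limited). The gripper opens to 85 mm and grips with 20 to 120 N. Pads are 22 mm wide; open, the fingers measure 114 mm over their backs; the gripper's body (76 mm by 85 mm) begins 54 mm behind the grasp point. The pads swing forward as they close: fully open they stand 13 mm farther back than shut.
Start: joints at [1.11, 0.26, -0.138, 1.173, 0, 1.571], TCP at [0.233, 0.47, 0.405] pointing down, gripper open.
Joint ranges: [-2.78, 2.78], [-0.83, 1.72], [-1.28, 1.37], [-1.9, 2.12], [-1.57, 1.48], [-3.14, 3.14]. Speed limits (rad/s): [2.57, 2.57, 3.14, 3.14, 3.14, 3.14].

### API

Orientations are given as a unit quaternion [w, x, y, z].
In Python, from bench import move_ptp, move_linear, movej, open_gripper, clamp, hold, ik, sense, camera, calibration, Unreachable, job_done, search_frame, outline_of, place_of gives the robot as it stands. Calls block until the motion is done:
- move_ptp(position, orientation): joint-space move of the TCP to a pose.
- move_linear(position, rotation=None, rate=0.15): straight line of the TCP; rotation=None keeps the orientation; rate is the mean speed in m/s.
- movej(angles): joint-space move.
- open_gripper() and clamp(f_grip=None): open the fingers fully, or close them until they stop; f_grip is the grip in N (None keeps the last).
- hold(seconds).
- ik(position, orientation): joint angles nearest the present ones, or None.
- sense(): the state.
- camera(name): name is "side" or "top"; returns (picture, depth): 480x640x3 uint8, red, green, blue; 480x640 float32, m along the optical axis (not along the pixel's ray), 0 where there is no reading.
- calibration(name): a dict with "mtx" (3x3 intrinsics, pixels), "k1" (the pictures are not rectified: a ray, as slopes to the right and down, at radius r is drawn at 1 + k1 r^2 times it, then the intrinsics apply), "rvec" (rotation vector, rad) and "tvec" (3), from world to camera coordinates, as OpenCV has them. Camera axes: x right, y down, z forward; pixel columns grow to the right and rows downward; lengths in m; the calibration is good to about 2 mm. A picture is of the moment at which its call begins. calibration takes no time and is no camera call.
A pose or a line that the arm cannot do raises Unreachable and nothing moves.
- job_done(): hands the job in, once; it reports no verdict.
Trained networks look in the newest picture that a camera, given by its name, has taken for a name from the list of things; names that differ only in an ending like _2 or _b are one class to them, and where a whole thing is asked for, a point or a joint stands for the part that bears it (a point fixed in the world has none). Each returns a list of dicts, best first, with "p" (0 to 1); they miss things now and then, are a little off and sometimes report something else, mostly with a low value. They report only what shows in the picture. A call takes as long as a camera call.
- search_frame(camera, target): "pixel" ([row, column] in pixels, amid what is visible of it).
- outline_of(camera, target): "pixels" (480x640 bool, what is visible of it) and "pixel" ([row, column] in pixels, amid what is visible of it).
- place_of(camera, target): "pixel" ([row, column] in pixels: a listed point, or the origin of a listed thing).
The state is a dict: "time_s": time; "qpos": joint angles; "joint_velocities": joint speeds; "joint_torque": joint torques, N m; "tcp_pos": TCP position; "tool_rot": TCP orientation; "contact_force": force on the tool from outside, world axes, zero at the start; "moment": the same for the moment, N m; "finger_gap": finger opening in m.
Only numpy, scipy, OpenCV 4.12 (cv2) and the standard library are available. Lean on these libraries where they do the work, as an engineer would, in place of code of your own. Each camera call takes 0.05 s, during which the arm holds its last target. There are 200 camera calls.

### The job

Clear up after weighing: stand the larger brass weight in the larger round well of the wooden block and the smaller weight in the smaller well, stand the dropper bottle in the wide square bay of the white rack and the glass vial in its narrow bay, and lay the stir bar in the slot of the small grey tray. Each must sit fully down in its own place and be let go; keep the vial and the dropper bottle upright, and leave the timer and the glass beaker where they are.

Things in the scene. Friction and masses are not known exactly. Their poses are not given: they have to be found in the camera images.
- weight_large: larger brass weight, a round body with a knob on top, 29 mm diameter, 50 mm high (solid to the fingers as a plain 29 mm cylinder over its whole height), 0.2 kg. Origin: centre of its underside, z up. Stands loose on the worktop.
- weight_small: smaller brass weight of the same form, 23 mm diameter, 39 mm high (solid to the fingers as a plain 23 mm cylinder), 0.1 kg. Origin: centre of its underside, z up. Stands loose.
- vial: small clear glass vial with a white screw cap, 21 mm diameter, 50 mm high (cap 18 mm wide, from 41 mm up). Origin: centre of its underside, z up. Stands loose.
- dropper_bottle: amber dropper bottle with a narrow dropper top, 94 mm high; its body is 33 mm in diameter up to 62 mm, 20 mm wide from there to 76 mm, 10 mm above. Origin: centre of its underside, z up. Stands loose.
- stir_bar_mid (a point): white stir bar lying on the worktop, 40 mm long, 10 mm wide and 10 mm high. This point is its middle, 5 mm above its underside; y runs along its length, x across it, z up.
- weight_block: wooden block, fixed, 80 (x) by 150 (y) by 14 mm high, with two round wells 8 mm deep with grey felt floors: the larger, 55 mm wide, centred at y = +37.5 mm, the smaller, 39 mm wide, at y = -37.5 mm, both at x = 0. Well floors lie 6 mm above the worktop. Origin: centre of its underside, on the worktop; z up.
- bottle_rack: white plastic rack, fixed, 75 (x) by 156 (y) by 18 mm high, with two square bays 10 mm deep with black floors: the wide one, 50 x 50 mm, centred at y = +40 mm, the narrow one, 37 x 37 mm, at y = -40 mm, both at x = 0. Bay floors lie 8 mm above the worktop. Origin: centre of its underside, on the worktop; z up.
- bar_tray: small grey plastic tray, fixed, 52 (x) by 90 (y) by 9 mm high, with one slot in its middle, 26 mm wide (x), 56 mm long (y) and 4 mm deep with a black floor; the slot's floor lies 5 mm above the worktop. Origin: centre of its underside, on the worktop; z up.
- timer: bystander: white bench timer lying flat, 62 x 62 x 18 mm. Origin: centre of its underside. Leave it alone.
- glass_beaker: bystander: empty glass beaker with a spout, 73 x 83 mm over all, 98 mm high. Origin: centre of its underside. Leave it alone.

How it is judged:
By the outcome, as a careful person would: the job done as asked, in the order asked, and still so for the second after the job is handed in, with the robot touching nothing.
It also fails if it takes over 122 s, if anything falls off the work surface, if the arm or the gripper's body presses on something with over 40 N, if the wrist force passes 120 N, or if a joint passes its speed limit or range.

## Working session

There is one attempt and no reset: what is moved stays moved. The work goes in short steps, each a Python script; the robot and the scene stay as the last script left them, time stands still between calls to the robot, and variables do not carry over. Pictures are saved under pics/ and viewed, about 12 in all and at most 16, crops included, and the job is handed in when it is done.

```bash
ls; mkdir -p pics; python3 - <<'E'
from bench import *
import cv2,numpy as np
for c in("top","side"):
    p,d=camera(c); cv2.imwrite(f"pics/{c}0.png",p[:,:,::-1]); np.savez(f"{c}0.npz",p=p,d=d); k=calibration(c);print(c,k)
    R=cv2.Rodrigues(np.array(k["rvec"],float))[0];print("campos",-R.T@np.array(k["tvec"]))
    for n in "weight_large weight_small vial dropper_bottle stir_bar_mid weight_block bottle_rack bar_tray timer glass_beaker".split():
        print(n,[(np.round(r["pixel"],1).tolist(),round(r["p"],2)) for r in place_of(c,n)[:3]])
s=sense();print(s["time_s"],s["tcp_pos"],s["tool_rot"],s["finger_gap"])
E
```

```text
pics
top {'mtx': array([[574.84201765,   0.        , 319.8856399 ],
       [  0.        , 574.84201765, 232.55701936],
       [  0.        ,   0.        ,   1.        ]]), 'k1': -0.06103219229073656, 'rvec': array([ 2.16112022, -2.1444814 ,  0.12885829]), 'tvec': array([0.00632164, 0.57426122, 1.42063911])}
campos [ 3.90423776e-01 -3.74368114e-05  1.48175594e+00]
weight_large [([293.5, 374.1], 0.55)]
weight_small [([290.8, 326.4], 0.57)]
vial [([312.6, 210.0], 0.44), ([295.2, 373.2], 0.35)]
dropper_bottle [([311.3, 432.4], 0.51)]
stir_bar_mid [([294.1, 260.2], 0.5)]
weight_block [([248.9, 220.1], 0.91)]
bottle_rack [([312.9, 209.8], 0.74), ([234.1, 323.1], 0.66)]
bar_tray [([244.2, 417.7], 0.7), ([292.9, 370.8], 0.35)]
timer [([168.9, 263.4], 0.59), ([249.6, 223.2], 0.32)]
glass_beaker [([170.2, 371.3], 0.71), ([245.5, 418.4], 0.42)]
side {'mtx': array([[442.44825271,   0.        , 320.87055572],
       [  0.        , 442.44825271, 240.74640133],
       [  0.        ,   0.        ,   1.        ]]), 'k1': -0.08449561371092841, 'rvec': array([ 1.85519838, -0.57017423,  0.40379768]), 'tvec': array([-0.46547258,  0.15334262,  0.66664636])}
campos [ 0.0600401  -0.7358018   0.37361336]
weight_large [([302.5, 295.2], 0.7)]
weight_small [([232.8, 253.2], 0.71), ([276.2, 268.8], 0.55)]
vial []
dropper_bottle [([349.2, 320.2], 0.86), ([239.9, 190.1], 0.61), ([307.6, 396.9], 0.56)]
stir_bar_mid [([253.1, 225.2], 0.56)]
weight_block [([232.7, 252.6], 0.91)]
bottle_rack [([260.8, 328.2], 0.72)]
bar_tray [([308.3, 397.9], 0.61)]
timer [([227.4, 345.8], 0.57), ([308.7, 396.8], 0.43)]
glass_beaker [([261.3, 423.0], 0.79)]
1.1 [0.23343557 0.47022084 0.40468472] [ 0.68841425  0.16144869  0.68843321 -0.16149261] 0.08545663238743312
```

View pics/top0.png

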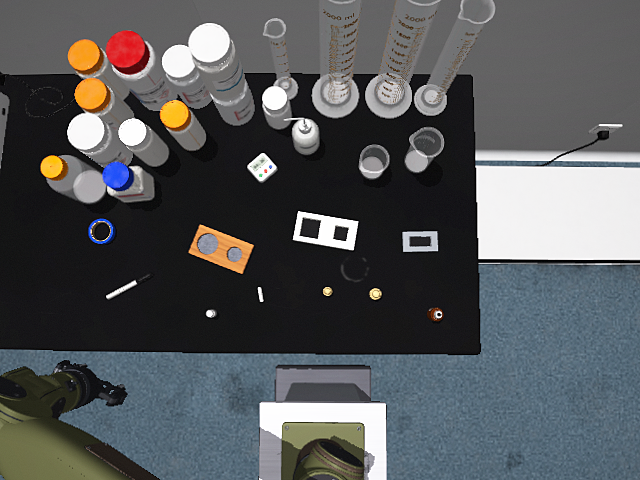

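View pics/side0.png

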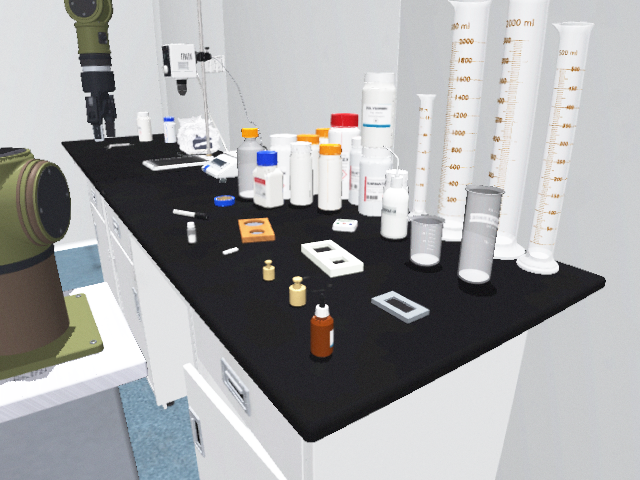

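Top view: vial (313,210), stir bar (294,260), small weight (291,327), large weight (294,376), bottle (314,436), block (248,221; large well on the left), rack (231,325; wide bay on the left), tray (241,420), and a dark ring at about (268,355). The side view agrees. Next I compute positions from the outlines and depth.

```bash
cat > h.py <<'E'
from bench import *
import cv2,numpy as np
def cal(c):
    k=calibration(c);R=cv2.Rodrigues(np.array(k["rvec"],float))[0];return np.array(k["mtx"]),k["k1"],R,np.array(k["tvec"],float)
def rays(c,rc):
    K,k1,R,t=cal(c);rc=np.atleast_2d(np.asarray(rc,float))
    n=cv2.undistortPoints(rc[:,None,::-1].copy(),K,np.array([k1,0,0,0.]))[:,0]
    return np.c_[n,np.ones(len(n))]
def onz(c,rc,z):
    K,k1,R,t=cal(c);d=rays(c,rc)@R;o=-R.T@t
    return o+d*((z-o[2])/d[:,2])[:,None]
def cloud(c,rc,depth):
    K,k1,R,t=cal(c);rc=np.asarray(rc);return (rays(c,rc)*depth[rc[:,0],rc[:,1]][:,None]-t)@R
def best(c,n,near):
    r=[o for o in outline_of(c,n) if np.hypot(*(np.array(o["pixel"])-near))<15]
    return r[0] if r else None
E
cat > m.py <<'E'
from h import *
p,d=camera("top")
for n,px,z in [("weight_large",(294,376),.04),("weight_small",(291,327),.03),("vial",(313,210),.05),("dropper_bottle",(314,436),.06),("stir_bar_mid",(294,260),.01),("weight_block",(248,221),.014),("bottle_rack",(231,325),.018),("bar_tray",(241,420),.009),("timer",(168,262),.018),("glass_beaker",(162,374),.09),("ring",(268,355),0)]:
    if n!="ring":
        o=best("top",n,px)
        if o is None: print(n,"none")
        else:
            rc=np.argwhere(o["pixels"]);w=onz("top",rc,z)[:,:2]
            r=cv2.minAreaRect((w*1000).astype(np.float32))
            print(n,round(o["p"],2),len(rc),"mean",w.mean(0).round(4),"rect",np.round(r[0],1),np.round(r[1],1),round(r[2],1))
    g=np.stack(np.meshgrid(np.arange(px[0]-22,px[0]+23),np.arange(px[1]-22,px[1]+23),indexing="ij"),-1).reshape(-1,2)
    g=g[d[g[:,0],g[:,1]]>0];W=cloud("top",g,d)
    b=np.median(W[:,2])
    for lo in (.005,.02):
        m=W[:,2]>lo
        if m.sum()>3: print("   z>",lo,m.sum(),"mid",((W[m].max(0)+W[m].min(0))/2).round(4),"mean",W[m].mean(0).round(4),"zmax",W[m,2].max().round(3),"med",b.round(4),"rect",[np.round(v,1) for v in cv2.minAreaRect((W[m,:2]*1000).astype(np.float32))])
for n,q in [("top",None)]:
    pic=p[130:350,190:460];cv2.imwrite("pics/c1.png",cv2.resize(pic[:,:,::-1],None,fx=2.9,fy=2.7,interpolation=cv2.INTER_CUBIC))
E
python3 m.py
```

```text
weight_large 0.48 119 mean [ 0.4217 -0.1255] rect [ 421.4 -125.6] [27.3 30. ] 0.4
   z> 0.005 246 mid [ 0.4211 -0.1337  0.0308] mean [ 0.4232 -0.1285  0.0203] zmax 0.057 med 0.0005 rect [array([ 421.1, -133.6]), array([112. , 112.9]), np.float64(0.4)]
   z> 0.02 112 mid [ 0.4216 -0.1278  0.0384] mean [ 0.4214 -0.1271  0.037 ] zmax 0.057 med 0.0005 rect [array([ 421.6, -127.8]), array([27.5, 27.8]), np.float64(0.6)]
weight_small none
   z> 0.005 214 mid [ 0.4275 -0.0082  0.0248] mean [ 0.4295 -0.0032  0.0137] zmax 0.045 med 0.0005 rect [array([426.7,  -7.3]), array([112.1, 112.5]), np.float64(88.8)]
   z> 0.02 65 mid [ 0.4271 -0.0083  0.0326] mean [ 0.427  -0.0078  0.0303] zmax 0.045 med 0.0005 rect [array([427.1,  -8.3]), array([20.2, 20.3]), np.float64(0.9)]
vial none
   z> 0.005 217 mid [0.3695 0.2888 0.0305] mean [0.3668 0.2854 0.0173] zmax 0.056 med 0.0008 rect [array([369.1, 289.2]), array([111.5, 113.6]), np.float64(0.6)]
   z> 0.02 61 mid [0.3681 0.2819 0.0393] mean [0.3688 0.2805 0.0434] zmax 0.056 med 0.0008 rect [array([368.1, 281.9]), array([17.6, 17.4]), np.float64(90.0)]
[... 2121 characters left out ...]
.1 -118.1] [74.2 88.3] 46.0
   z> 0.005 772 mid [ 0.7636 -0.1299  0.055 ] mean [ 0.7566 -0.1234  0.0535] zmax 0.105 med 0.0028 rect [array([ 763.7, -129.9]), array([113.3, 115.7]), np.float64(0.2)]
   z> 0.02 536 mid [ 0.753  -0.1207  0.0627] mean [ 0.7552 -0.123   0.0732] zmax 0.105 med 0.0028 rect [array([ 753.1, -120.8]), array([72.2, 73.1]), np.float64(89.5)]
   z> 0.005 223 mid [ 0.487  -0.0798  0.0278] mean [ 0.4951 -0.0785  0.0112] zmax 0.051 med 0.0004 rect [array([486.6, -80.3]), array([114.3, 113.8]), np.float64(0.5)]
   z> 0.02 28 mid [ 0.4859 -0.0848  0.0353] mean [ 0.4668 -0.1017  0.0293] zmax 0.051 med 0.0004 rect [array([490.6, -90.6]), array([148.2,  29.9]), np.float64(36.8)]
```

View pics/c1.png

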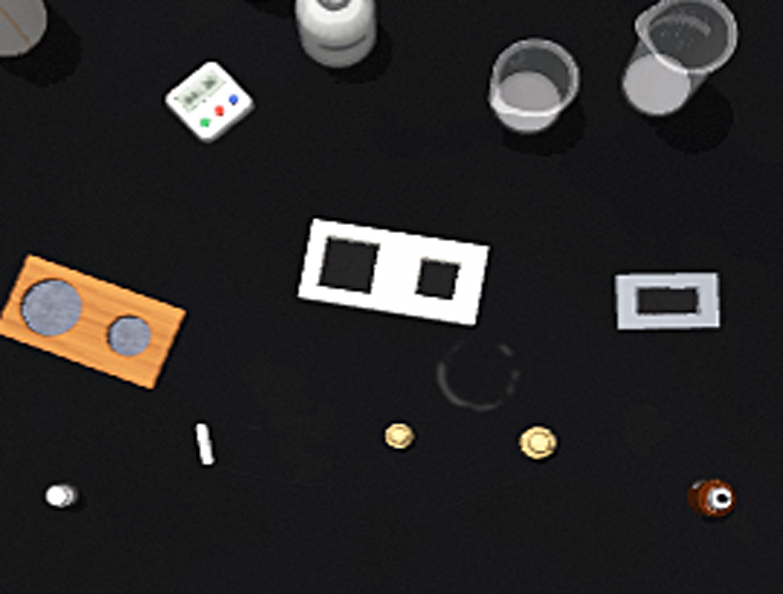

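The crop shows both wells on the left/right of block and rack as expected. The dark ring is a flat mark. I refine the wells and the stir bar, then move the large weight.

```bash
cat >> h.py <<'E'
from scipy.spatial.transform import Rotation as Ro
def quat(a):
    c,s=np.cos(a),np.sin(a)
    return np.roll(Ro.from_matrix(np.array([[0,c,s],[0,s,-c],[-1,0,0.]])).as_quat(),1)
def go(x,y,z,a):
    q0=np.array(sense()["qpos"]);o=[]
    for k in (-1,0,1):
        q=ik([x,y,z],quat(a+k*np.pi))
        if q is not None: o.append((np.abs(np.array(q)-q0).max(),list(q)))
    if not o: raise Unreachable(f"{x,y,z,a}")
    movej(min(o)[1])
def pick(x,y,a,zg,f=30,lift=.08,drop=.06):
    open_gripper() if sense()["finger_gap"]<.08 else None
    z=zg+.155
    go(x,y,z+drop,a); move_linear([x,y,z]); clamp(f); s=sense(); print("gap",round(s["finger_gap"],4))
    move_linear([x,y,z+lift],rate=.2); s=sense(); print("t",s["time_s"],"gap",round(s["finger_gap"],4),np.round(s["contact_force"],1))
def place(x,y,a,zg,floor,lift=.08,up=.08):
    z=zg+.155+floor
    go(x,y,z+lift,a); move_linear([x,y,z+.0005],rate=.1); hold(.15); s=sense();print("placed F",np.round(s["contact_force"],1),"err",np.round(np.array(s["tcp_pos"])-[x,y,z],4))
    open_gripper(); move_linear([x,y,z+up],rate=.2); print("t",sense()["time_s"])
E
cat > fine.py <<'E'
from h import *
p=np.load("top0.npz")["p"].astype(int);g=p.sum(2)/3;sat=p.max(2)-p.min(2)
def blob(m,px,r):
    n,l,s,c=cv2.connectedComponentsWithStats(m.astype(np.uint8));
    i=[i for i in range(1,n) if np.hypot(*(c[i][::-1]-px))<r];i=max(i,key=lambda i:s[i,4]);return np.argwhere(l==i)
for n,m,px,z in [("large well",(sat<40)&(g>70),(243,208),.006),("small well",(sat<40)&(g>70),(254.5,234.5),.006),("wide",g<120,(228,310),.013),("narrow",g<120,(233,341),.013),("slot",g<100,(241,420),.007)]:
    rc=blob(m,px,6);w=onz("top",rc,z);print(n,len(rc),w.mean(0).round(4))
rc=blob(g>110,(294,260.5),6);w=onz("top",rc,.008)[:,:2];v=np.linalg.svd(w-w.mean(0))[2][0];print("bar",len(rc),w.mean(0).round(4),np.degrees(np.arctan2(v[1],v[0]))%180)
rc=blob(g>110,(313,210),6);print("vial cap",len(rc),onz("top",rc,.047).mean(0).round(4))
b=np.array([.5336,.2663]);u=np.array([np.cos(np.radians(68.9)),np.sin(np.radians(68.9))]);print("block",b+.0375*u,b-.0375*u)
b=np.array([.5817,-.0024]);u=np.array([np.cos(np.radians(81)),np.sin(np.radians(81))]);print("rack",b+.04*u,b-.04*u)
E
python3 fine.py
python3 - <<'E'
from h import *
pick(.4215,-.1265,np.radians(-21),.032)
E
```

```text
large well 322 [0.5475 0.3026 0.006 ]
small well 152 [0.5205 0.2321 0.006 ]
wide 335 [0.5894 0.0368 0.013 ]
narrow 175 [ 0.5765 -0.0417  0.013 ]
slot 187 [ 0.5579 -0.2471  0.007 ]
bar 57 [0.4182 0.1625] 10.851204954212136
vial cap 59 [0.3689 0.2816 0.047 ]
block [0.54709988 0.30128576] [0.52010012 0.23131424]
rack [0.58795738 0.03710753] [ 0.57544262 -0.04190753]
gap 0.0282
t 5.6083 gap 0.0282 [-0.7 -0.1 -2.1]
```

Well estimates agree within 1.5 mm and the large weight is held.

```bash
python3 - <<'E'
from h import *
a=np.radians(-21)
place(.5473,.302,a,.032,.006)
pick(.427,-.008,a,.030)
place(.5203,.2317,a,.030,.006)
go(.42,-.1,.4,0)
p,d=camera("top");cv2.imwrite("pics/c2.png",cv2.resize(p[170:330,150:310,::-1],None,fx=3.5,fy=3.5))
p,d=camera("side");cv2.imwrite("pics/s2.png",cv2.resize(p[170:370,160:430,::-1],None,fx=2.8,fy=2.8))
print(sense()["time_s"])
E
```

```text
placed F [-0.1 -0.2 -0.7] err [0.0003 0.     0.0005]
t 9.4833
gap 0.0219
t 12.4333 gap 0.0219 [-0.4 -0.2 -0.7]
placed F [-0.9 -0.2 -0. ] err [ 0.0002 -0.0002  0.0006]
t 15.7167
17.2
```

View pics/c2.png

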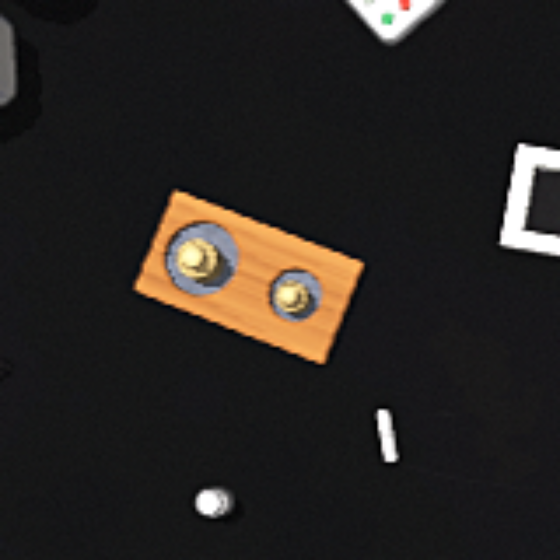

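View pics/s2.png

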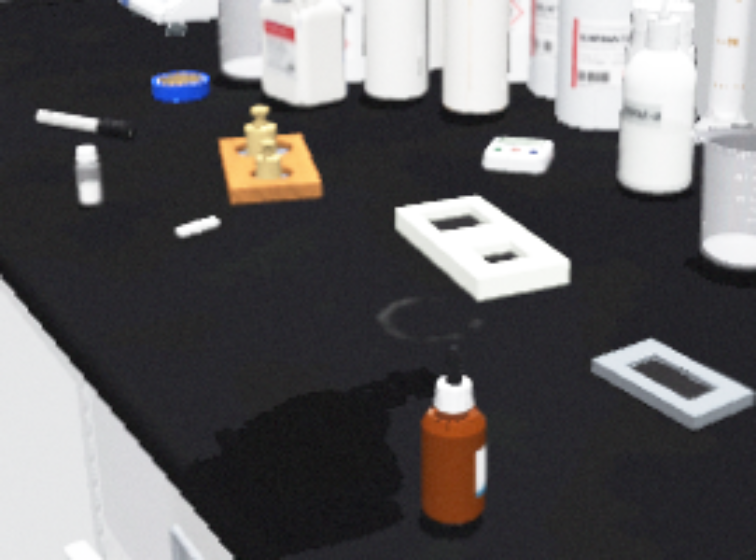

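Both weights stand in their wells (c2: large (258,195), small (296,292)). Now the bottle and the vial.

```bash
python3 - <<'E'
from h import *
a=np.radians(-9)
pick(.3706,-.2785,a,.045,drop=.11,lift=.06)
place(.5888,.037,a,.045,.008,lift=.05,up=.12)
pick(.3688,.2813,a,.030,f=25,drop=.08,lift=.1)
place(.576,-.0418,a,.030,.008,lift=.09,up=.12)
go(.42,.1,.35,0)
p,d=camera("top");cv2.imwrite("pics/c3.png",cv2.resize(p[170:330,230:470,::-1],None,fx=3,fy=3))
p,d=camera("side");cv2.imwrite("pics/s3.png",cv2.resize(p[170:370,160:430,::-1],None,fx=2.8,fy=2.8))
print(sense()["time_s"])
E
```

```text
gap 0.0323
t 19.8917 gap 0.032 [ 0.3  0.1 -0.9]
placed F [-0.2  0.5 -0.5] err [ 0.     -0.0003  0.0005]
t 23.425
gap 0.0207
t 26.6333 gap 0.02 [ 0.1  0.3 -1. ]
placed F [-0.1  0.4  0.3] err [0.0003 0.0001 0.0006]
t 30.6583
31.625
```

View pics/c3.png

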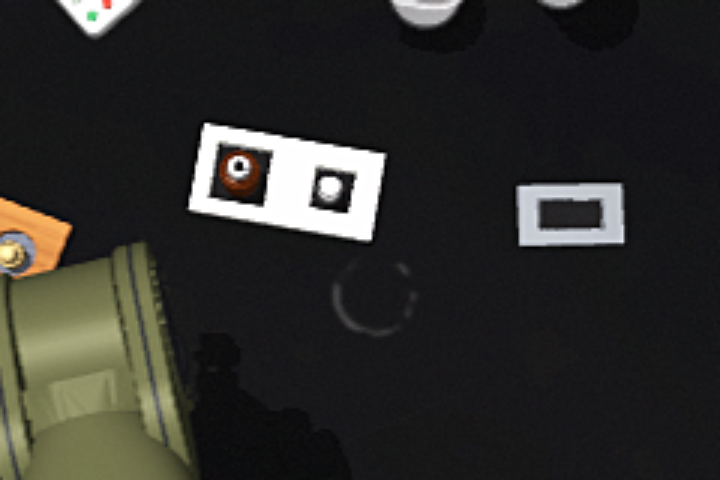

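View pics/s3.png

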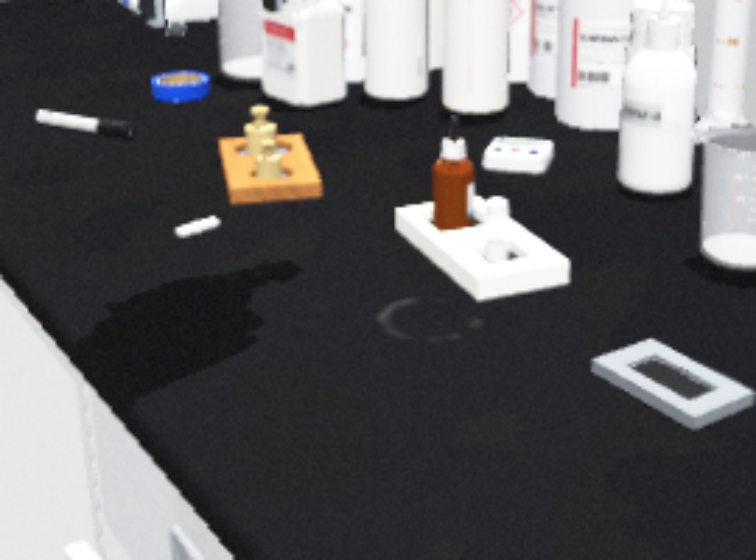

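Bottle and vial stand upright in their bays (c3: (170,240) and (188,328)). Last comes the stir bar, carried high over the rack.

```bash
python3 - <<'E'
from h import *
pick(.4178,.1627,np.radians(11-90),.0225,f=25,lift=.2)
place(.5575,-.2473,0,.0225,.005,lift=.2,up=.15)
go(.35,0.1,.4,0)
p,d=camera("top");cv2.imwrite("pics/c4.png",cv2.resize(p[120:330,150:470,::-1],None,fx=2.5,fy=2.5))
p,d=camera("side");cv2.imwrite("pics/s4.png",cv2.resize(p[170:370,180:450,::-1],None,fx=2.8,fy=2.8))
print(sense()["time_s"])
E
```

```text
gap 0.0093
t 35.4417 gap 0.0091 [-0.4 -0.1 -0.2]
placed F [-0.2  0.2  0.3] err [ 0.0002 -0.0001  0.0009]
t 40.9417
42.5583
```

View pics/c4.png

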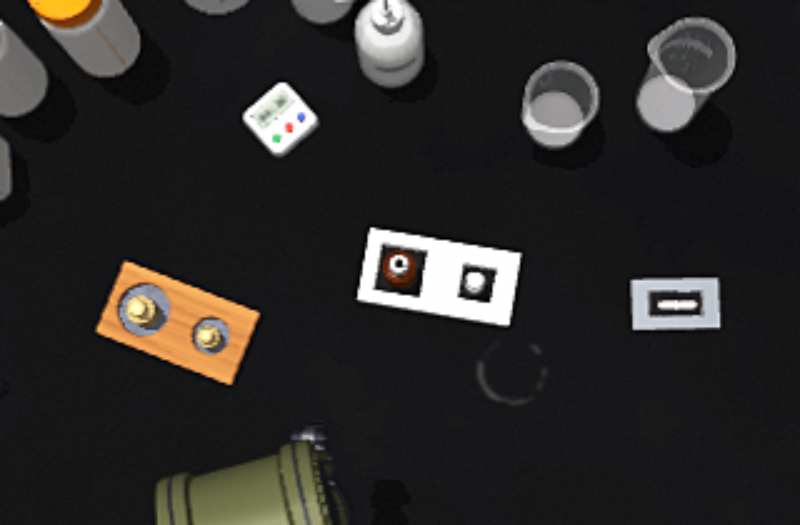

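View pics/s4.png

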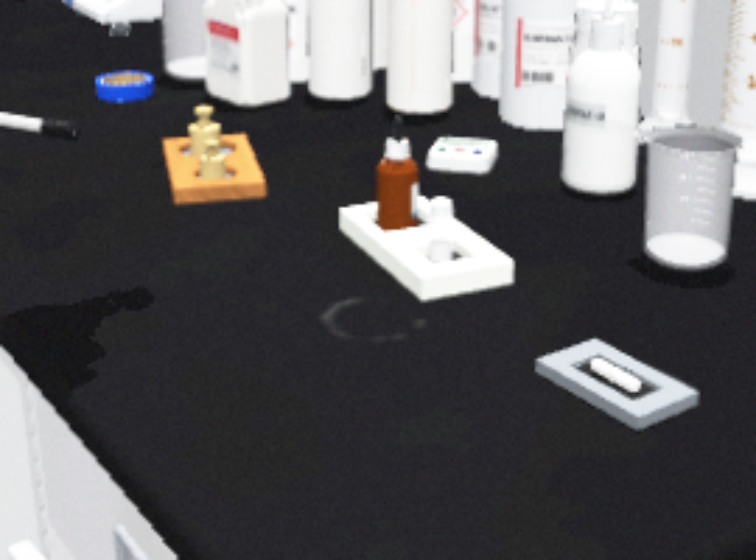

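All five items are in place (c4: bar (303,680) inside the slot), and the timer and beaker haven't moved.

```bash
python3 -c "
from bench import *
job_done()"
```

```text
the job is handed in; nothing more can be done
```

All five items are in their places, set down in the order you asked: large weight, small weight, dropper bottle, vial, stir bar. I handed the job in at about 42.6 s, against the 122 s limit.

- **Placing:** The last top and side pictures show both weights in their wells. The bottle and vial stand upright in their bays, and the stir bar lies inside the tray slot.
- **Fully down:** I released each item about 0.5–1 mm above its floor, going by the arm position. I didn't measure the seating depth separately; the pictures show nothing tilted or resting on a rim.
- **Bystanders:** The timer and beaker look unmoved in the pictures, and the arm was clear of everything at the end.
- **Forces:** Readings at each lift and release stayed around 2 N or less. I didn't log them during the moves.

No checks failed. Two ways of estimating the well, bay and slot positions differed by about 1.5 mm at most, well within the clearances. In the first top picture the networks gave no usable outline for the small weight, vial or bottle, so I took those from depth and brightness instead.

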